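Swap the rover's battery

TASK

Slide the spent pack (one red lamp) out of the rover's bay and set it down gently in a free well of the charger, contacts towards the console; then slide the fully charged pack (four green lamps) into the bay, contacts first, and push it fully home until the ball catch clicks. Only then switch the rover on by throwing the red isolator paddle right over, and leave the half-charged pack and the other things on the bench where they are.

Things in the scene. Friction and masses are not known exactly. Their poses are not given: they have to be found in the camera images.
- rover: Four-wheeled grey and orange rover on a service block, fixed, 320 mm long (x), 250 wide. Origin on the bench under its middle. Aluminium deck 100 mm above the bench, x -150 to +160. On the deck, from x = 0, an orange electronics housing 36 mm high; on it a lidar puck up to 176 mm above the bench (axis at x 100, y 34, radius 34 mm) and a red paddle. The battery bay is before the housing.
- bay (a point): On the deck: where a pack's origin lies when fully home, its nose on the hard stop (the housing's face) 65 mm further in. Axes as the rover, +x into the bay. Two slippery rails (friction 0.25), 74 mm apart, 18.5 mm high, 95 mm long from the stop towards -x; lips 14.5 mm above the deck, 64 mm apart, overhang a pack's runners, so it only slides along x. Home, it sticks 35 mm out of the rails.
- bay_mouth (a point): On the deck, on the bay's centre line, where the straight rails begin (30 mm to -x of bay). From here the mouth flares 20 mm towards -x, 5 mm wider each side and a little upward; the deck goes on 55 mm towards -x. A pack with its origin 120 mm or more to -x of bay is clear of the flares and can be lifted or lowered.
- catch (a joint): Spring ball catch: 12 mm steel ball in the bay's +y rail, 20 mm to +x of bay (its brass body shows outside the rail). Value: how far it is pressed back, m. 0 = out, 5 mm proud of the rail, as when it sits in the notch of a pack that is home; 2 to 4 mm while a runner slides past. Passing it, in or out, takes about 6 to 12 N along x.
- spent: The flat pack (one red lamp), first home in the rover's bay. Yellow shell 130 mm long (x), 60 wide, top 42 mm up, on a black base 72 wide and 12 high whose edges are runners; 74 mm high over all, 0.6 kg. Origin: centre of underside. +x end (nose): brass contacts, chamfered runners. Flat -x end, lamps on top there. Catch notch in the +y runner, 20 mm to +x of the origin.
- spent_grip (a point): Middle of the spent pack's carrying bar, 68 mm above its underside: black bar along x, 90 mm long, 22 wide, 12 thick, on posts at x -38 and +38 mm, 20 mm of air beneath. Grasp across its width.
- spent_nose (a point): Middle of the lower edge of the spent pack's contact end, 65 mm to +x of its origin.
- charged: Same shape as the spent pack. The full one: all four lamps green. Starts in one of the charger's wells, 1 or 2.
- charged_grip (a point): Middle of the charged pack's carrying bar, 68 mm above its underside.
- charged_nose (a point): Middle of the lower edge of the charged pack's contact end, 65 mm to +x of its origin.
- charging: Same shape as the spent pack. Half charged: two amber lamps, two dark. Starts in another of the charger's wells, 1 or 2, and stays there.
- charger: Grey charger, fixed, 205 mm deep (x), 272 wide (y). Origin on the bench under its middle. Three open-topped wells side by side, each 142 by 84 mm inside, floor 20 mm above the bench, walls to 42 mm. The console (73 mm high) with the brass contacts is on their +x side. Packs simply stand in the wells, contact end to +x.
- well1 (a point): Centre of the floor of the charger's +y well, where a pack's origin comes to lie (6 mm of play all round). Axes as the charger.
- well2 (a point): The same for the middle well, 88 mm to -y of well1 and 26 mm to -x of the charger's origin.
- well3 (a point): The same for the -y well, 88 mm to -y of well2; it is the empty one at the start.
- isolator (a joint): The rover's battery isolator, a red paddle on the housing, rad: 0 leaning to -x (off), 1.1 leaning to +x (on). Starts within 0.1 of 0. Stops at both ends; stays where it is left; 2 to 3 N at the tip moves it.
- isolator_tip (a point): Tip of the red paddle, 50 mm from its hinge; the paddle is 22 mm wide (y), 9 thick. Off: tip 43 mm above the hinge and 26 mm to -x of it; fully on: 26 mm to +x.
- isolator_hinge (a point): Hinge of the paddle (axis along the rover's y), 146 mm above the bench, on the rover at x +22, y -42 mm.
- tape: Roll of blue tape lying flat, 100 mm across, 48 mm high. Origin under its centre. Bystander.
- screwdriver: Screwdriver lying on the bench. Bystander.
- glue: Glue bottle, 56 mm across, 150 mm high. Origin under its centre. Bystander.
- mug: Blue mug, 82 mm across, 95 mm high. Origin under its centre. Bystander.
- spare_wheel: Spare rover wheel lying flat, 110 mm across, 40 mm high. Bystander.
- parts_bin: Open red parts bin, 150 by 100 by 60 mm. Bystander.
Mind the look-alikes: they are no part of the job. Leave any pink or turquoise look-alike of the charged alone.

How it is judged:
By the outcome, as a careful person would: the job done as asked, in the order asked, and still so for the second after the job is handed in, with the robot touching nothing.
It also fails if it takes over 72 s, if anything falls off the work surface, if the arm or the gripper's body presses on something with over 40 N, if the wrist force passes 120 N, or if a joint passes its speed limit or range.

ROBOT

A 6-joint arm with a two-finger parallel gripper is mounted at the origin on the work surface. World frame = base frame: x ahead of the robot, y to its left, z up, the work surface at z = 0. Lengths are in m, angles in rad, forces in N, time in s.
With the tool pointing down it reaches from about 0.35 to 0.85 m from the base axis. Payload 8.1 kg.
Tool frame: the origin (TCP) lies on the centre line of the jaws, within the pads' length; the fingertips stand 17 mm ahead of it and the grasp point (between the pads) lies 2 mm behind it; z points along the fingers, y is the line along which they close (so a half turn about z gives the same grasp; the last joint's range is limited). The gripper opens to 93 mm and grips with 3 to 60 N. Pads are 15 mm wide; open, the fingers measure 128 mm over their backs; the gripper's body (75 mm by 188 mm) begins 65 mm behind the grasp point.
Start: joints at [-1.417, 0.13, 1.488, -0, 1.523, -0.085], TCP at [0.142, -0.583, 0.236] pointing down, gripper open.
Joint ranges: [-2.96, 2.96], [-0.89, 2.26], [0.02, 2.5], [-1.34, 4.48], [0, 2.73], [-2.66, 2.66]. Speed limits (rad/s): [2.39, 2.39, 2.79, 3.14, 3.14, 3.14].

INTERFACE

Orientations are given as a rotation vector (axis times angle).
In Python, from plant import robot, optics, close_job, models gives the robot as it stands.
- The arm moves only by the shell command python3 -m inch 'ROWS' [OPENING] [FORCE]. ROWS is a JSON object of lists of equal length, an entry for each row: "travel": the shift along the tool's x, y, z in m, a list of three; "spin": the turn about the tool's z in rad. In form: {"travel": [[x, y, z], ...], "spin": [spin, ...]}. A call has 1 to 10 rows; each row is the pose to reach, as a shift and turn from the pose commanded when the call began, along the tool's axes at that moment; what a row does not reach only later rows make up. A row lasts 1/12 s, in which the tool goes at most 41.7 mm and 7.16 degrees, less where a joint would pass 70% of its speed; a pose out of reach is approached as far as the arm can. A call with a gripper value outside its range is refused whole. OPENING is the closure, from 0 (fully open) to 1 (shut), set as the call begins (- or left out, the last holds). The fingers move at their own pace and stop on an object; FORCE is the grip in N (left out, the last holds). Time passes only in rows, so rows that repeat a pose let the fingers close. It gives the time, the measured TCP pose, the force, the opening and the grip force at its end, in the units of the state.
- robot.read_state(): the state, without advancing time (a new reading comes with each control period).
- optics.read_camera(name): name is "scene" or "top" or "wrist"; returns (picture, depth): 384x512x3 uint8, red, green, blue; 384x512 float32, m along the optical axis (not along the pixel's ray), 0 where there is no reading.
- optics.camera_info(name): a dict with "camera_matrix" (3x3 intrinsics, pixels), "dist" ([k1, k2, p1, p2, k3] as OpenCV has them; the pictures are not rectified), "view" (4x4, takes a point from world to camera coordinates). Camera axes: x right, y down, z forward; pixel columns grow to the right and rows downward; lengths in m; the calibration is good to about 2 mm. A picture is of the moment at which its call begins: read the wrist's pose just before it. camera_info takes no time and is no camera call; for the wrist camera it gives the pose at the moment of the call.
- close_job(): hands the job in; it is judged then, once.
Trained networks look in the newest picture that a camera, given by its name, has taken for a name from the list of things; names that differ only in an ending like _2 or _b are one class to them, and where a whole thing is asked for, a point or a joint stands for the part that bears it (a point fixed in the world has none). Each returns a list of dicts, best first, with "p" (0 to 1); they miss things now and then, are a little off and sometimes report something else, mostly with a low value. They report only what shows in the picture. A call takes as long as a camera call. They do not tell look-alikes from the thing itself.
- models.look_for(camera, name): "centre" ([x, y, z] in m, in world coordinates, good to about 4 mm: the middle of the surface that is visible of it).
- models.masks_of(camera, name): "region" (384x512 bool, what is visible of it).
The state is a dict: "t": time; "q": joint angles; "dq": joint speeds; "joint_torque": joint torques, N m; "tool_pos": TCP position; "orientation": TCP orientation; "force": force on the tool from outside, world axes, zero at the start; "wrist_torque": the same for the moment, N m; "opening": finger opening in m; "gripper_force": force on a finger pad.
Only numpy, scipy, OpenCV 4.12 (cv2) and the standard library are available. Lean on these libraries where they do the work, as an engineer would, in place of code of your own. Each camera call takes 0.05 s, during which the arm holds its last target. There are 200 camera calls.

## Working session

There is one attempt and no reset: what is moved stays moved. The work goes in short steps, Python scripts to look and compute and a shell command to move; the robot and the scene stay as the last step left them, time stands still between calls to the robot, and variables do not carry over. Pictures are saved under pics/ and viewed, at most 10 in all, crops included, and the job is handed in when it is done.

```bash
ls; mkdir -p pics
python3 - <<'E'
from plant import robot, optics, models
import cv2, numpy as np
s=robot.read_state(); print(s)
for c in ("scene","top"):
    p,d=optics.read_camera(c); cv2.imwrite(f"pics/{c}0.png",p[:,:,::-1]); np.save(f"pics/{c}0.npy",d)
    i=optics.camera_info(c); print(c,i["camera_matrix"],i["dist"],i["view"])
    for n in ("rover","charger","spent","charged","charging","spent_grip","charged_grip","isolator_tip","catch"):
        print(n,[(np.round(r["centre"],3).tolist(),round(r["p"],2)) for r in models.look_for(c,n)])
E
```

```text
pics
{'t': 0.0, 'q': array([-1.41739971e+00,  1.31105360e-01,  1.48924957e+00, -2.07184614e-05,
        1.52298035e+00, -8.53630929e-02]), 'dq': array([-0.00042877,  0.00072763, -0.00060765, -0.00061912, -0.00067228,
        0.00189516]), 'joint_torque': array([-4.88038386e-04, -5.59834599e+01, -4.91770864e+01,  7.67014339e-02,
        3.54191009e-02, -2.00251811e-04]), 'tool_pos': array([ 0.1418553 , -0.58245778,  0.23463705]), 'orientation': array([-3.11750423e+00, -3.73946925e-01,  1.25514300e-04]), 'force': array([ 0.05910555,  0.15359844, -1.08435898]), 'wrist_torque': array([-0.02853694,  0.00551168,  0.00485367]), 'gripper_force': 0.0, 'opening': 0.09300680770049655}
scene [[420.57597426   0.         250.55274778]
 [  0.         420.57597426 192.40301651]
 [  0.           0.           1.        ]] [-0.11540825  0.          0.          0.          0.        ] [[-0.56327088  0.82620294  0.01070616  0.3489796 ]
 [ 0.69168395  0.4785702  -0.54087325 -0.33384349]
 [-0.45199471 -0.29725287 -0.84103597  2.03228478]
 [ 0.          0.          0.          1.        ]]
rover [([0.657, -
[... 914 characters left out ...]
09954 -0.97905178  1.16226099]
 [ 0.          0.          0.          1.        ]]
rover [([0.608, -0.208, 0.107], 0.69), ([0.371, -0.004, 0.046], 0.4)]
charger [([0.626, 0.196, 0.044], 0.77)]
spent [([0.521, -0.232, 0.142], 0.62)]
charged [([0.553, 0.311, 0.06], 0.96), ([0.807, 0.163, 0.042], 0.7), ([0.52, -0.236, 0.138], 0.64), ([0.344, 0.198, 0.038], 0.55), ([0.628, 0.194, 0.041], 0.5)]
charging [([0.567, 0.22, 0.057], 0.77)]
spent_grip [([0.628, 0.195, 0.041], 0.71), ([0.426, 0.501, 0.038], 0.41), ([0.607, -0.205, 0.107], 0.28)]
charged_grip [([0.548, 0.308, 0.057], 0.88), ([0.813, 0.165, 0.041], 0.75), ([0.344, 0.198, 0.042], 0.62)]
isolator_tip []
catch [([0.611, -0.207, 0.106], 0.38)]
```

View pics/top0.png

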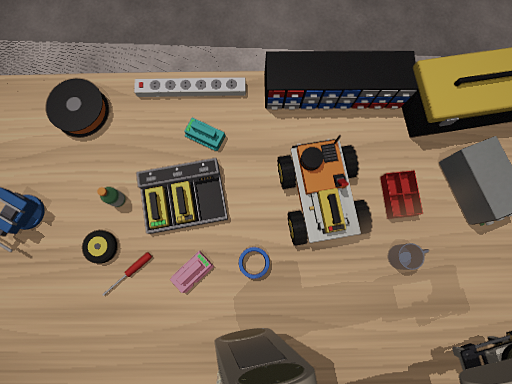

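View pics/scene0.png

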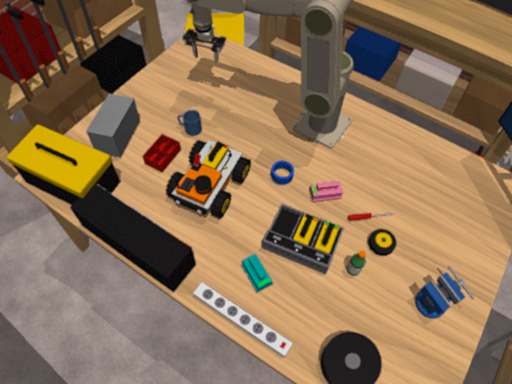

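The top picture shows the charger at (183,195): green-lamp pack in the left well (156,205), amber in the middle (182,203), right well empty (210,198). Candidates for "charged" are the green-lamp pack in the charger (156,205), amber pack (182,203), spent pack in the rover (330,212), pink look-alike (192,272) and turquoise look-alike (205,133). I choose the one at (156,205).

```bash
cat > h.py <<'E'
import numpy as np, cv2
from plant import robot, optics, models
def cloud(c, read=True):
    i=optics.camera_info(c); p,d=optics.read_camera(c)
    v,u=np.mgrid[0:384,0:512]
    n=cv2.undistortPoints(np.stack([u,v],-1).reshape(-1,1,2).astype(np.float64),i["camera_matrix"],np.array(i["dist"])).reshape(384,512,2)
    P=np.dstack([n[...,0]*d,n[...,1]*d,d]); V=np.array(i["view"])
    W=(P-V[:3,3])@V[:3,:3]; W[d<=0]=np.nan
    return p,W
def box(W,m,tag):
    q=W[m]
    r=cv2.minAreaRect(q[:,:2].astype(np.float32)*1000) if len(q)>5 else None
    print(tag,len(q),r and [np.round(x,1) for x in r], len(q) and np.round(np.median(q,0),4))
def near(W,x,y,r): return np.hypot(W[...,0]-x,W[...,1]-y)<r
E
python3 - <<'E'
from h import *
for c in("top","scene"):
    p,W=cloud(c); z=W[...,2]; hsv=cv2.cvtColor(p,cv2.COLOR_RGB2HSV)
    b=near(W,.45,0,.5)&(abs(z)<.012); A=W[b]; print(c,"bench",np.linalg.lstsq(np.c_[A[:,:2],np.ones(len(A))],A[:,2],rcond=None)[0],A[:,2].std())
    yel=(hsv[...,0]>20)&(hsv[...,0]<35)&(hsv[...,1]>120)
    box(W,near(W,.63,.2,.2)&(z>.066)&(z<.08),"console+")
    box(W,near(W,.63,.2,.2)&(z>.034)&(z<.09),"charger all")
    box(W,near(W,.63,-.21,.25)&(z>.092)&(z<.106),"deck")
    box(W,near(W,.63,-.21,.25)&(z>.128)&(z<.141)&(hsv[...,0]<15)&(hsv[...,1]>150),"housing")
    box(W,near(W,.63,-.21,.25)&(z>.17)&(z<.181),"lidar/bar")
    box(W,near(W,.53,-.23,.12)&(z>.15)&(z<.181)&(hsv[...,2]<80),"spent bar")
    box(W,near(W,.53,-.23,.12)&yel,"spent yellow")
    box(W,near(W,.56,.31,.09)&yel&(z>.05)&(z<.07),"well1 yellow")
    box(W,near(W,.57,.22,.09)&yel&(z>.05)&(z<.07),"well2 yellow")
    box(W,near(W,.57,.27,.14)&(z>.08)&(z<.1),"bars")
    im=cv2.resize(p[150:240,130:230] if c=="top" else p[195:280,255:350],None,fx=4,fy=4,interpolation=cv2.INTER_CUBIC)
    if c=="top":
        im2=cv2.resize(p[130:250,275:375],None,fx=4,fy=4,interpolation=cv2.INTER_CUBIC); h=max(im.shape[0],im2.shape[0])
        im=np.hstack([np.pad(x,((0,h-x.shape[0]),(0,0),(0,0))) for x in(im,im2)]); cv2.imwrite("pics/crop1.png",im[:,:,::-1])
E
```

```text
top bench [7.66595550e-04 1.48594428e-04 6.96382187e-05] 0.0025835562621268154
console+ 1529 [array([653.1, 225.9]), array([235.9, 361. ]), np.float64(41.2)] [0.6693 0.2398 0.0739]
charger all 3695 [array([658.4, 232.9]), array([329.9, 303.4]), np.float64(9.2)] [0.6356 0.2408 0.0639]
deck 2236 [array([ 603.4, -231.3]), array([322.4, 252.4]), np.float64(8.9)] [ 0.5347 -0.2001  0.1004]
housing 1032 [array([ 609.6, -227.4]), array([273.9, 130.2]), np.float64(8.9)] [ 0.6454 -0.2198  0.1364]
lidar/bar 591 [array([ 608.4, -220.6]), array([255.9, 122.1]), np.float64(7.1)] [ 0.667  -0.2009  0.1759]
spent bar 236 [array([ 558.4, -247.9]), array([ 47.4, 151.3]), np.float64(78.3)] [ 0.5292 -0.2417  0.1739]
spent yellow 623 [array([ 518.3, -194.2]), array([128.9, 155.4]), np.float64(9.7)] [ 0.525  -0.2279  0.142 ]
well1 yellow 645 [array([562.5, 285.3]), array([130.6, 129.2]), np.float64(10.4)] [0.5641 0.2993 0.0625]
well2 yellow 659 [array([568.8, 255.3]), array([129.9, 108.9]), np.float64(9.8)] [0.5664 0.2438 0.0624]
bars 404 [array([598.6, 278.2]), array([160.5, 152.1]), np.float64(8.5)] [0.5
[... 439 characters left out ...]
9.4]), array([287.5, 133.9]), np.float64(9.3)] [ 0.7138 -0.2182  0.1347]
lidar/bar 271 [array([ 611.5, -220. ]), array([257.4, 122.2]), np.float64(6.4)] [ 0.6757 -0.1974  0.1743]
spent bar 105 [array([ 559.5, -245.8]), array([ 49.5, 147.9]), np.float64(75.8)] [ 0.5371 -0.2398  0.171 ]
spent yellow 341 [array([ 526.3, -192.3]), array([130. , 158.2]), np.float64(7.7)] [ 0.5361 -0.2267  0.1391]
well1 yellow 461 [array([563.8, 293. ]), array([132. , 114.5]), np.float64(9.9)] [0.574  0.3024 0.0595]
well2 yellow 393 [array([571.5, 254.6]), array([133.7, 108.2]), np.float64(10.2)] [0.5778 0.2479 0.06  ]
bars 253 [array([601.9, 275.4]), array([168.5, 160.1]), np.float64(13.0)] [0.5704 0.304  0.091 ]
```

View pics/crop1.png

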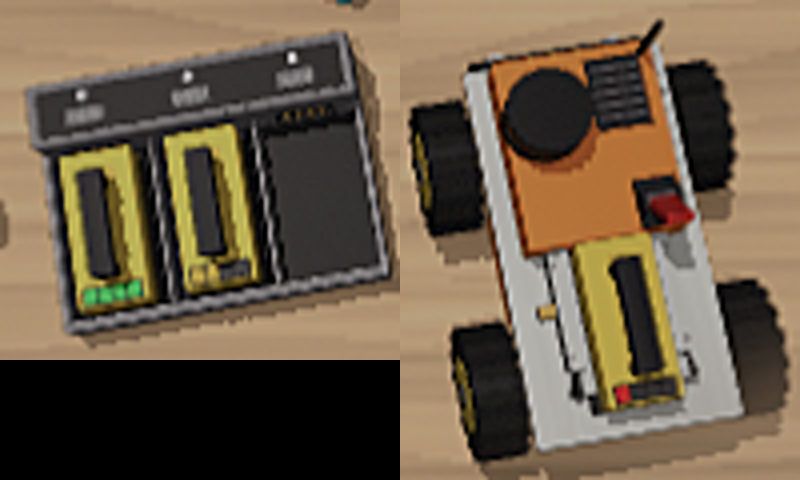

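The crop shows the chosen pack with four green lamps at crop (115,293), the middle pack with amber lamps (220,272), and the spent pack with its red lamp (625,393) in the rover bay. The poses need refining.

```bash
cat >> h.py <<'E'
def fit(W,m,tag):
    l,lab,st,_=cv2.connectedComponentsWithStats(m.astype(np.uint8),connectivity=8)
    k=1+np.argmax(st[1:,4]); q=W[lab==k]; r=cv2.minAreaRect(q[:,:2].astype(np.float32)*1000)
    c=q[:,:2].mean(0); e=np.linalg.svd(q[:,:2]-c,full_matrices=False)[2][0]; e=e*np.sign(e[0])
    print(tag,len(q),"rect",np.round(r[0],1),np.round(r[1],1),round(r[2],1),"pca",np.round(c,4),round(np.degrees(np.arctan2(e[1],e[0])),1),"z",np.round(np.median(q[:,2]),4))
    return lab==k
def go(x,y,z,yaw):
    "travel/spin from measured pose to target (m, deg)"
    s=robot.read_state(); R=cv2.Rodrigues(np.array(s["orientation"]))[0]
    t=R.T@(np.array([x,y,z])-s["tool_pos"]); a=np.degrees(np.arctan2(R[1,0],R[0,0]))
    print("t",round(s["t"],2),"pos",np.round(s["tool_pos"],4),"yaw",round(a,2),"F",np.round(s["force"],1),"open",round(s["opening"],4),"-> travel",np.round(t,4),"spin",round(np.radians(a-yaw),4))
E
python3 - <<'E'
from h import *
for c in("top","scene"):
    p,W=cloud(c); z=W[...,2]; hsv=cv2.cvtColor(p,cv2.COLOR_RGB2HSV); S=hsv[...,1];H=hsv[...,0]
    print(c)
    fit(W,near(W,.53,-.235,.08)&(z>.166)&(z<.182),"spentbar")
    fit(W,near(W,.53,-.235,.13)&(z>.134)&(z<.182)&(W[...,0]<.60)&~((H<15)&(S>120)),"spent shell")
    fit(W,near(W,.56,.30,.08)&(z>.086)&(z<.102),"bars")
    fit(W,near(W,.575,.22,.08)&(z>.086)&(z<.102),"bars2")
    for y0 in (.31,.225):
        fit(W,near(W,.57,y0,.08)&(z>.054)&(z<.102),"shell%.2f"%y0)
    fit(W,near(W,.64,.22,.2)&(z>.066)&(z<.08)&(W[...,0]>.62),"console")
    fit(W,near(W,.59,.21,.19)&(z>.015)&(z<.1),"charger")
    fit(W,near(W,.62,-.29,.06)&(z>.15)&(z<.2),"paddle")
    fit(W,near(W,.70,-.18,.08)&(z>.168)&(z<.182),"lidar")
    fit(W,near(W,.6,-.23,.25)&(z>.09)&(z<.106),"deck")
E
```

```text
top
spentbar 233 rect [ 527.5 -242.8] [89.9 23.6] 8.9 pca [ 0.5267 -0.2416] 9.5 z 0.1742
spent shell 820 rect [ 527.1 -242.2] [129.9  61. ] 9.0 pca [ 0.5254 -0.2396] 10.0 z 0.1435
bars 199 rect [556.2 318.4] [89.7 22.7] 9.9 pca [0.5556 0.3176] 9.6 z 0.0941
bars2 194 rect [572.6 231.4] [88.8 22.2] 9.5 pca [0.5722 0.231 ] 9.7 z 0.0943
shell0.31 725 rect [556.9 317.8] [130.6  60.5] 10.9 pca [0.5544 0.315 ] 9.9 z 0.0639
shell0.23 762 rect [578.2 232. ] [141.2  61.9] 8.8 pca [0.5743 0.2296] 8.8 z 0.064
console 1334 rect [669.5 249.7] [ 56.2 272.8] 9.7 pca [0.6682 0.2496] -80.2 z 0.0738
charger 5189 rect [595.7 237.5] [206.  274.4] 9.8 pca [0.5946 0.2355] -76.7 z 0.061
paddle 87 rect [ 610.5 -272.3] [35.  33.9] 11.4 pca [ 0.6103 -0.2705] 2.3 z 0.17
lidar 371 rect [ 684.1 -182.9] [67.1 63.2] 73.1 pca [ 0.6841 -0.1823] 66.0 z 0.1765
deck 2215 rect [ 603.4 -231.2] [322.4 252.9] 8.9 pca [ 0.5558 -0.2305] 22.2 z 0.1003
scene
spentbar 95 rect [ 529.3 -242. ] [91.6 23.4] 7.5 pca [ 0.5313 -0.2415] 9.8 z 0.1715
spent shell 360 rect [ 533.  -241.5] [143.2  62.6] 8.7 pca [ 0.5394 -0.2362] 5.3 z 0.142
bars 112 rect [556.6 319.3] [90.7 21.8] 10.0 pca [0.5581 0.3195] 11.6 z 0.0915
bars2 108 rect [575.4 231.6] [89.1 21.9] 9.8 pca [0.5757 0.2324] 9.4 z 0.0921
shell0.31 509 rect [571.6 324.3] [ 89.2 156.7] 89.5 pca [0.5758 0.3209] 6.5 z 0.0632
shell0.23 431 rect [579.5 232.6] [138.  62.] 8.8 pca [0.582  0.2341] 8.7 z 0.062
console 861 rect [671.9 248. ] [ 58.5 268.9] 10.0 pca [0.6723 0.2496] -80.0 z 0.0715
charger 3221 rect [596.7 234.7] [214.4 271.4] 9.3 pca [0.6121 0.2403] -85.2 z 0.0588
paddle 70 rect [ 611.9 -271.3] [36.  33.7] 7.7 pca [ 0.6114 -0.2717] 29.7 z 0.1685
lidar 205 rect [ 687.  -184.4] [69.9 63.2] 41.0 pca [ 0.6883 -0.1826] 39.4 z 0.1743
deck 837 rect [ 606.5 -230.2] [328.5 252.8] 9.0 pca [ 0.6152 -0.175 ] -8.8 z 0.098
```

```bash
python3 -c "
from h import *
go(.5278,-.2424,.24,8.95)"
```

```text
t 1.2 pos [ 0.1419 -0.583   0.2356] yaw 13.68 F [0.4 0.6 0.3] open 0.0927 -> travel [ 0.4555 -0.2396 -0.0044] spin 0.0826
```

```bash
python3 -m inch '{"travel": [[0.4555,-0.2396,-0.0044],[0.4555,-0.2396,-0.0044],[0.4555,-0.2396,-0.0044],[0.4555,-0.2396,-0.0044],[0.4555,-0.2396,-0.0044],[0.4555,-0.2396,-0.0044],[0.4555,-0.2396,-0.0044],[0.4555,-0.2396,-0.0044],[0.4555,-0.2396,-0.0044],[0.4555,-0.2396,-0.0044]], "spin": [0.0826,0.0826,0.0826,0.0826,0.0826,0.0826,0.0826,0.0826,0.0826,0.0826]}' 0.4 40; python3 -c "
from h import *
go(.5278,-.2424,.24,8.95)"
```

```text
t: 2.03
tool_pos: [0.4556, -0.3056, 0.2395]
orientation: [3.132, 0.245, 0.001]
force: [0.4, -0.4, -0.6]
opening: 0.0559
gripper_force: 0.0
t 2.03 pos [ 0.4556 -0.3056  0.2395] yaw 8.95 F [ 0.4 -0.4 -0.6] open 0.0559 -> travel [ 0.0811 -0.0512 -0.0005] spin -0.0
```

```bash
python3 -m inch '{"travel": [[0.081,-0.051,0],[0.081,-0.051,0],[0.081,-0.051,0],[0.081,-0.051,0],[0.081,-0.051,0]], "spin": [0,0,0,0,0]}'
python3 - <<'E'
from h import *
go(.5278,-.2424,.166,8.95)
p,W=cloud("wrist"); cv2.imwrite("pics/w1.png",p[:,:,::-1]); z=W[...,2]
fit(W,near(W,.53,-.24,.07)&(z>.166)&(z<.182),"bar")
E
```

```text
t: 2.45
tool_pos: [0.5264, -0.244, 0.239]
orientation: [3.132, 0.248, -0.001]
force: [-0.2, -0.6, 0.5]
opening: 0.0558
gripper_force: 0.0
t 2.45 pos [ 0.5264 -0.244   0.239 ] yaw 9.06 F [-0.2 -0.6  0.5] open 0.0558 -> travel [ 0.0017 -0.0014  0.073 ] spin 0.0019
bar 4021 rect [ 527.5 -242. ] [89.3 22. ] 8.8 pca [ 0.5305 -0.2415] 8.8 z 0.1737
```

View pics/w1.png

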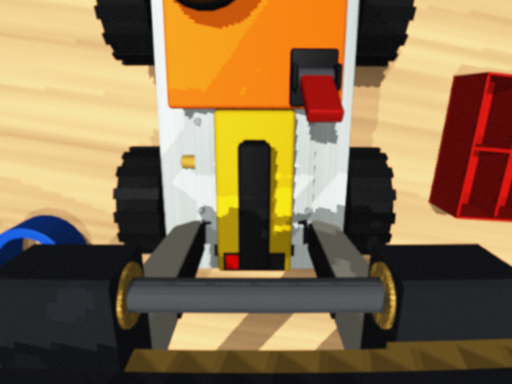

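The wrist picture shows the bar at (255,205) centred between the fingers and the red lamp at (232,262). Descend and grasp.

```bash
python3 -m inch '{"travel": [[0.001,-0.001,0.03],[0.001,-0.001,0.055],[0.001,-0.001,0.068],[0.001,-0.001,0.073],[0.001,-0.001,0.073],[0.001,-0.001,0.073]], "spin": [0.003,0.003,0.003,0.003,0.003,0.003]}'; python3 -m inch '{"travel": [[0,0,0],[0,0,0],[0,0,0],[0,0,0],[0,0,0]], "spin": [0,0,0,0,0]}' 1 45;  python3 -c "
from h import *
go(.5275-.13*.988,-.2422-.13*.1547,.166,8.87)"
```

```text
t: 3.0
tool_pos: [0.5272, -0.2441, 0.1673]
orientation: [3.132, 0.239, 0.001]
force: [0.4, 0.1, -0.1]
opening: 0.0559
gripper_force: 0.0
t: 3.42
tool_pos: [0.5275, -0.2432, 0.1667]
orientation: [3.132, 0.241, 0.001]
force: [-0.1, 0.4, -0.4]
opening: 0.0273
gripper_force: 0.0
t 3.42 pos [ 0.5275 -0.2432  0.1667] yaw 8.79 F [-0.1  0.4 -0.4] open 0.0273 -> travel [-0.1299 -0.0008  0.0006] spin -0.0014
```

```bash
python3 -m inch '{"travel": [[0,0,0],[0,0,0],[0,0,0]], "spin": [0,0,0]}'; python3 -m inch '{"travel": [[-0.01,0,0],[-0.02,0,0],[-0.035,0,0],[-0.055,0,0],[-0.08,0,0],[-0.105,0,0],[-0.13,0,0],[-0.13,0,0],[-0.13,0,0]], "spin": [0,0,0,0,0,0,0,0,0]}';  python3 - <<'E'
from h import *
p,W=cloud("top"); z=W[...,2]
fit(W,near(W,.42,-.26,.12)&(z>.135)&(z<.15)&(p[...,0]>1.6*p[...,2]),"shell")
cv2.imwrite("pics/t2.png",cv2.resize(p[120:300,230:400],None,fx=3,fy=3)[:,:,::-1])
go(.399,-.262,.23,9.8)
E
```

```text
t: 3.67
tool_pos: [0.5274, -0.2431, 0.1665]
orientation: [3.132, 0.241, 0.001]
force: [0.1, 1.2, 3.2]
opening: 0.0216
gripper_force: 45.0
t: 4.42
tool_pos: [0.3973, -0.2631, 0.1656]
orientation: [-3.132, -0.238, 0.001]
force: [-0.1, -1.0, -5.2]
opening: 0.0215
gripper_force: 45.0
shell 144 rect [ 448.6 -253.6] [27.3 59.3] 15.6 pca [ 0.4486 -0.2517] -74.5 z 0.1427
t 4.47 pos [ 0.398  -0.2629  0.1656] yaw 8.72 F [-0.4 -0.1 -5.1] open 0.0213 -> travel [ 0.0011 -0.0008 -0.0644] spin -0.0189
```

View pics/t2.png

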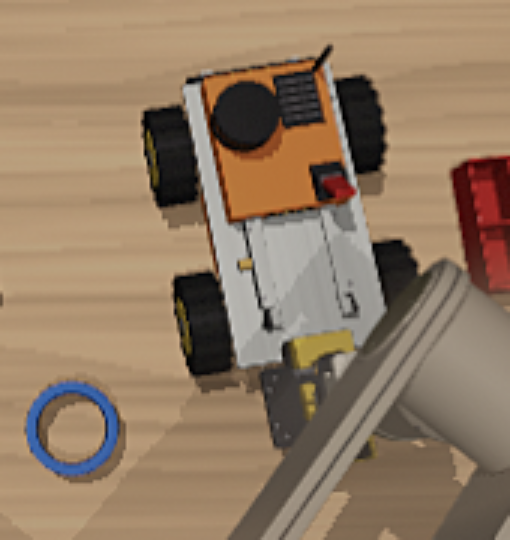

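Spent pack is out with its nose at picture (320,347), clear of the flares at (350,305). Lift it and carry it to well3.

```bash
python3 -m inch '{"travel": [[0,0,-0.02],[0,0,-0.05],[0,0,-0.08],[0,0,-0.08]], "spin": [0,0,0,0]}'; python3 -c "
from h import *
go(.5854,.146,.245,9.8)"
```

```text
t: 4.8
tool_pos: [0.4015, -0.2645, 0.2522]
orientation: [3.126, 0.241, 0.01]
force: [1.6, -0.5, -3.6]
opening: 0.0214
gripper_force: 45.0
t 4.8 pos [ 0.4015 -0.2645  0.2522] yaw 8.82 F [ 1.6 -0.5 -3.6] open 0.0214 -> travel [ 0.2447 -0.3775  0.0063] spin -0.0171
```

```bash
python3 -m inch '{"travel": [[0.02,-0.031,0],[0.245,-0.3775,0],[0.245,-0.3775,0],[0.245,-0.3775,0],[0.245,-0.3775,0],[0.245,-0.3775,0],[0.245,-0.3775,0],[0.245,-0.3775,0],[0.245,-0.3775,0],[0.245,-0.3775,0]], "spin": [-0.017,-0.017,-0.017,-0.017,-0.017,-0.017,-0.017,-0.017,-0.017,-0.017]}';python3 -c "
from h import *
go(.5854,.146,.245,9.8)"
```

```text
t: 5.63
tool_pos: [0.5677, 0.1154, 0.244]
orientation: [-3.13, -0.268, 0.003]
force: [0.8, -1.3, -4.4]
opening: 0.0214
gripper_force: 45.0
t 5.63 pos [0.5677 0.1154 0.244 ] yaw 9.8 F [ 0.8 -1.3 -4.4] open 0.0214 -> travel [ 0.0226 -0.0271 -0.0011] spin 0.0001
```

```bash
python3 -m inch '{"travel": [[0.0226,-0.027,0],[0.0226,-0.027,0],[0.0226,-0.027,0],[0.0226,-0.027,0]], "spin": [0,0,0,0]}';python3 - <<'E'
from h import *
p,W=cloud("wrist"); z=W[...,2]; cv2.imwrite("pics/w2.png",p[:,:,::-1]);
fit(W,near(W,.59,.14,.13)&(z>.2)&(z<.235)&(p[...,0]>1.6*p[...,2]),"held")
fit(W,near(W,.573,.23,.09)&(z>.086)&(z<.102),"bar2")
go(.5854,.146,.087,9.8)
E
```

```text
t: 5.97
tool_pos: [0.5847, 0.1434, 0.244]
orientation: [3.129, 0.269, -0.005]
force: [-0.1, -0.2, -5.3]
opening: 0.0213
gripper_force: 45.0
held 9450 rect [618.1 149.6] [66.5 60.4] 9.8 pca [0.6267 0.1512] -79.3 z 0.2202
bar2 2250 rect [573.7 231.4] [88.6 22.5] 9.7 pca [0.5761 0.2309] 9.6 z 0.0936
t 6.02 pos [0.5848 0.1427 0.2447] yaw 9.75 F [ 0.8 -0.4 -4.7] open 0.0214 -> travel [ 0.0015 -0.0032  0.1577] spin -0.0008
```

View pics/w2.png

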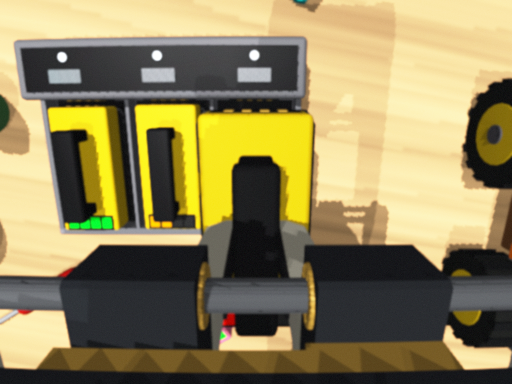

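The held pack (nose at (257,115)) is over the empty third well. The offset is a couple of mm, so correct it and lower gently.

```bash
python3 -m inch '{"travel": [[-0.001,-0.002,0.02],[-0.001,-0.002,0.055],[-0.001,-0.002,0.085],[-0.001,-0.002,0.11],[-0.001,-0.002,0.125],[-0.001,-0.002,0.135],[-0.001,-0.002,0.143],[-0.001,-0.002,0.149],[-0.001,-0.002,0.153],[-0.001,-0.002,0.155]], "spin": [0,0,0,0,0,0,0,0,0,0]}'; python3 -m inch '{"travel": [[0,0,0],[0,0,0.001],[0,0,0.002],[0,0,0.003]], "spin": [0,0,0,0]}'
```

```text
t: 6.85
tool_pos: [0.5845, 0.1448, 0.0917]
orientation: [-3.13, -0.267, -0.002]
force: [-1.1, 0.1, -5.0]
opening: 0.0216
gripper_force: 45.0
t: 7.18
tool_pos: [0.5845, 0.1451, 0.0888]
orientation: [-3.13, -0.267, -0.002]
force: [0.7, -0.6, -3.8]
opening: 0.0216
gripper_force: 45.0
```

```bash
python3 -m inch '{"travel": [[0,0,0.001],[0,0,0.002],[0,0,0.003],[0,0,0.003]], "spin": [0,0,0,0]}'; python3 -m inch '{"travel": [[0,0,0],[0,0,0]], "spin": [0,0]}'
```

```text
t: 7.52
tool_pos: [0.5857, 0.1454, 0.0869]
orientation: [-3.13, -0.267, -0.006]
force: [3.8, 2.6, 4.6]
opening: 0.0217
gripper_force: 45.0
t: 7.68
tool_pos: [0.5856, 0.1453, 0.0869]
orientation: [-3.13, -0.267, -0.006]
force: [4.4, 2.1, 5.6]
opening: 0.0217
gripper_force: 45.0
```

```bash
python3 -m inch '{"travel": [[0,0,-0.0005],[0,0,-0.001],[0,0,-0.001],[0,0,-0.001]], "spin": [0,0,0,0]}' 0.5; python3 -m inch '{"travel": [[0,0,-0.01],[0,0,-0.03],[0,0,-0.06],[0,0,-0.1],[0,0,-0.12],[0,0,-0.12]], "spin": [0,0,0,0,0,0]}'
python3 - <<'E'
from h import *
p,W=cloud("wrist"); z=W[...,2]
fit(W,near(W,.586,.145,.08)&(z>.086)&(z<.102),"spent bar")
fit(W,near(W,.557,.318,.08)&(z>.086)&(z<.102),"chg bar")
fit(W,near(W,.58,.145,.09)&(z>.052)&(z<.102),"spent shell")
go(.556,.3185,.21,9.8)
E
```

```text
t: 8.02
tool_pos: [0.5834, 0.1447, 0.0856]
orientation: [3.13, 0.267, -0.002]
force: [-0.8, -1.3, 0.3]
opening: 0.0433
gripper_force: 0.0
t: 8.52
tool_pos: [0.5872, 0.1454, 0.2141]
orientation: [-3.129, -0.267, -0.017]
force: [0.3, 0.0, 0.4]
opening: 0.0465
gripper_force: 0.0
spent bar 2646 rect [586.6 145.8] [88.8 21.8] 9.9 pca [0.5891 0.1463] 9.7 z 0.0938
chg bar 2824 rect [556.9 317.7] [90.5 22.9] 10.0 pca [0.5594 0.3163] 10.1 z 0.0935
spent shell 8570 rect [586.6 145.9] [129.1  60.2] 9.7 pca [0.5929 0.1469] 9.6 z 0.0624
t 8.57 pos [0.5861 0.1452 0.2108] yaw 9.75 F [-1.4 -0.5 -0.8] open 0.0468 -> travel [-0.0003 -0.1759  0.0008] spin -0.0009
```

```bash
python3 -m inch '{"travel": [[0,-0.1755,0],[0,-0.1755,0],[0,-0.1755,0],[0,-0.1755,0],[0,-0.1755,0],[0,-0.1755,0],[0,-0.1755,0]], "spin": [0,0,0,0,0,0,0]}'
python3 - <<'E'
from h import *
p,W=cloud("wrist"); z=W[...,2]
fit(W,near(W,.557,.318,.07)&(z>.086)&(z<.102),"chg bar")
go(.5562,.3182,.0865,9.9)
E
```

```text
t: 9.15
tool_pos: [0.5536, 0.3175, 0.2048]
orientation: [3.129, 0.269, -0.003]
force: [-0.1, -0.2, -0.3]
opening: 0.0466
gripper_force: 0.0
chg bar 2831 rect [556.7 319. ] [88.8 21.9] 10.4 pca [0.5589 0.319 ] 10.0 z 0.0938
t 9.2 pos [0.5541 0.3166 0.2051] yaw 9.75 F [ 0.4 -0.4  1. ] open 0.0467 -> travel [ 0.0025 -0.0013  0.1186] spin -0.0027
```

```bash
python3 -m inch '{"travel": [[0.003,-0.002,0.03],[0.003,-0.002,0.065],[0.003,-0.002,0.095],[0.003,-0.002,0.11],[0.003,-0.002,0.116],[0.003,-0.002,0.118],[0.003,-0.002,0.118]], "spin": [-0.006,-0.006,-0.006,-0.006,-0.006,-0.006,-0.006]}'; python3 -m inch '{"travel": [[0,0,0],[0,0,0],[0,0,0],[0,0,0],[0,0,0],[0,0,0],[0,0,0]], "spin": [0,0,0,0,0,0,0]}' 1 50; python3 -m inch '{"travel": [[0,0,-0.01],[0,0,-0.03],[0,0,-0.06],[0,0,-0.1],[0,0,-0.14],[0,0,-0.165],[0,0,-0.165]], "spin": [0,0,0,0,0,0,0]}'
python3 - <<'E'
from h import *
go(.5275-.14*.988,-.2422-.14*.1547,.25,8.87)
E
```

```text
t: 9.78
tool_pos: [0.5577, 0.3193, 0.0887]
orientation: [3.13, 0.274, 0.001]
force: [-0.2, -0.8, -0.0]
opening: 0.0463
gripper_force: 0.0
t: 10.37
tool_pos: [0.558, 0.3198, 0.0895]
orientation: [3.129, 0.276, 0.003]
force: [0.6, -5.5, 4.1]
opening: 0.0216
gripper_force: 50.0
t: 10.95
tool_pos: [0.5592, 0.322, 0.2613]
orientation: [-3.125, -0.277, -0.016]
force: [2.2, 0.1, -5.4]
opening: 0.0211
gripper_force: 50.0
t 10.95 pos [0.5592 0.322  0.2613] yaw 10.12 F [ 2.2  0.1 -5.4] open 0.0211 -> travel [-0.2705  0.5468  0.0066] spin 0.0219
```

```bash
python3 -m inch '{"travel": [[-0.013,0.027,0],[-0.27,0.547,0],[-0.27,0.547,0],[-0.27,0.547,0],[-0.27,0.547,0],[-0.27,0.547,0],[-0.27,0.547,0],[-0.27,0.547,0],[-0.27,0.547,0],[-0.27,0.547,0]], "spin": [0.022,0.022,0.022,0.022,0.022,0.022,0.022,0.022,0.022,0.022]}'
python3 - <<'E'
from h import *
go(.5275-.14*.988,-.2422-.14*.1547,.25,8.87)
E
```

```text
t: 11.78
tool_pos: [0.4419, -0.0695, 0.2502]
orientation: [-3.13, -0.243, 0.006]
force: [1.4, -0.8, -7.7]
opening: 0.0217
gripper_force: 50.0
t 11.78 pos [ 0.4419 -0.0695  0.2502] yaw 8.87 F [ 1.4 -0.8 -7.7] open 0.0217 -> travel [-8.210e-02  1.839e-01  1.000e-04] spin 0.0001
```

```bash
python3 -m inch '{"travel": [[-0.082,0.184,0],[-0.082,0.184,0],[-0.082,0.184,0],[-0.082,0.184,0],[-0.082,0.184,0],[-0.082,0.184,0],[-0.082,0.184,0],[-0.082,0.184,0]], "spin": [0,0,0,0,0,0,0,0]}'
python3 - <<'E'
from h import *
p,W=cloud("wrist"); z=W[...,2]; cv2.imwrite("pics/w3.png",p[:,:,::-1]);
fit(W,near(W,.40,-.26,.13)&(z>.205)&(z<.24)&(p[...,0]>1.6*p[...,2]),"held")
m=fit(W,near(W,.55,-.24,.13)&(z>.111)&(z<.125),"rails")
hsv=cv2.cvtColor(p,cv2.COLOR_RGB2HSV)
go(.389,-.2639,.166,8.87)
E
```

```text
t: 12.45
tool_pos: [0.3905, -0.2621, 0.2507]
orientation: [-3.129, -0.24, 0.004]
force: [0.4, 0.2, -7.9]
opening: 0.0217
gripper_force: 50.0
held 8788 rect [ 421.6 -257. ] [65.5 60.4] 9.2 pca [ 0.4304 -0.2559] -84.3 z 0.2233
rails 1711 rect [ 513.6 -285.3] [60.8 17.8] 10.0 pca [ 0.5147 -0.2849] 8.3 z 0.1187
t 12.5 pos [ 0.391  -0.2618  0.2512] yaw 8.86 F [ 0.1  0.9 -8.4] open 0.0216 -> travel [-0.0021  0.0021  0.0852] spin -0.0002
```

View pics/w3.png

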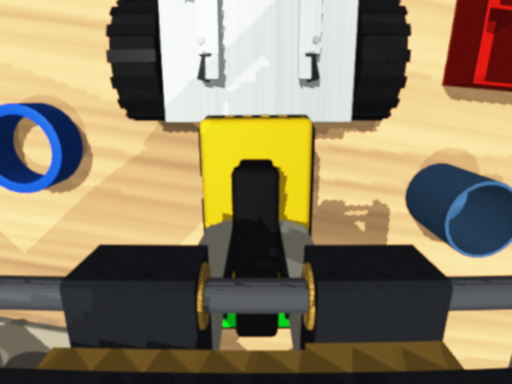

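The wrist picture shows the held pack (green lamps at (255,320)), with the two rails ahead at (205,40) and (312,40). Next, measure the rails' midline.

Run:
```python
from h import *
p,W=cloud("wrist"); z=W[...,2]
a=np.radians(8.9); e=np.array([np.cos(a),np.sin(a)]); n=np.array([-e[1],e[0]])
D=W[...,:2]-np.array([.5275,-.2422]); s=D@e; t=D@n
m=(z>.113)&(z<.124)&(abs(t)<.07)&(abs(s)<.1)
for lo in np.arange(-.06,.05,.01):
    k=m&(s>lo)&(s<lo+.01)
    for sg in(1,-1):
        q=t[k&(t*sg>0)]
        if len(q)>10: print(round(lo,3),sg,np.round(np.percentile(q,[3,50,97])*1000,1),len(q))
held=(z>.216)&(z<.23)&(p[...,0]>1.6*p[...,2]); 
for lo in (-.12,-.11,-.10,-.09): 
    q=t[held&(s>lo)&(s<lo+.01)]; print("held",lo,np.round(np.percentile(q,[1,99])*1000,1) if len(q) else "")
```

```text
-0.05 1 [32.4 40.3 48.1] 247
-0.05 -1 [-48.7 -40.4 -32.4] 258
-0.04 1 [32.4 39.1 46.1] 232
-0.04 -1 [-46.2 -39.5 -32.4] 238
-0.03 1 [31.6 40.  48. ] 294
-0.03 -1 [-48.8 -40.7 -32.3] 290
-0.02 1 [32.  39.9 48.4] 293
-0.02 -1 [-48.4 -40.  -32.4] 296
-0.01 1 [31.7 40.1 48.4] 316
-0.01 -1 [-48.3 -40.5 -32.5] 283
0.0 1 [31.9 40.  48.6] 314
0.0 -1 [-48.4 -40.2 -32.4] 313
0.01 1 [32.6 40.9 48.5] 24
0.01 -1 [-48.8 -39.3 -31.8] 16
held -0.12 [-27.4  31.4]
held -0.11 [-27.6  31.4]
held -0.1 [-27.   31.2]
held -0.09 [-26.8  31.3]
```

```bash
python3 -m inch '{"travel": [[0,0.0021,0.02],[0,0.0021,0.045],[0,0.0021,0.065],[0,0.0021,0.074],[0,0.0021,0.078],[0,0.0021,0.08],[0,0.0021,0.08],[0,0.0021,0.08]], "spin": [0,0,0,0,0,0,0,0]}'
python3 - <<'E'
from h import *
go(.5275,-.2423,.168,8.9)
p,W=cloud("wrist"); z=W[...,2]
a=np.radians(8.9); e=np.array([np.cos(a),np.sin(a)]); n=np.array([-e[1],e[0]])
D=W[...,:2]-np.array([.5275,-.2423]); s=D@e; t=D@n
held=(z>.138)&(z<.15)&(p[...,0]>1.6*p[...,2])
print("z top",np.median(z[held]),"nose s",np.percentile(s[held],99.5))
for lo in (-.12,-.11,-.10,-.09): 
    k=held&(s>lo)&(s<lo+.01);q=t[k]; print("held",lo,np.round(np.percentile(q,[1,99])*1000,1),np.median(z[k]))
E
```

```text
t: 13.22
tool_pos: [0.3925, -0.2654, 0.1746]
orientation: [3.131, 0.243, 0.002]
force: [0.3, 0.3, -6.6]
opening: 0.0215
gripper_force: 50.0
t 13.22 pos [ 0.3925 -0.2654  0.1746] yaw 8.86 F [ 0.3  0.3 -6.6] open 0.0215 -> travel [ 0.1369 -0.0021  0.0068] spin -0.0007
z top 0.1474305819579378 nose s -0.07313044566682887
held -0.12 [-31.4  27.5] 0.14727099787775344
held -0.11 [-31.5  27.6] 0.14738877222193422
held -0.1 [-31.1  27.4] 0.14754764519860028
held -0.09 [-30.7  27.3] 0.14766465608638607
```

```bash
cat >> h.py <<'E'
def held(lo=.132,hi=.152):
    p,W=cloud("wrist"); z=W[...,2]
    a=np.radians(8.9); e=np.array([np.cos(a),np.sin(a)]); n=np.array([-e[1],e[0]])
    D=W[...,:2]-np.array([.5275,-.2423]); s=D@e; t=D@n
    h=(z>lo)&(z<hi)&(p[...,0]>1.6*p[...,2])&(abs(t)<.05)&(s<.068)
    S=np.percentile(s[h],99.5); print("z top",np.median(z[h]).round(4),"nose s",S.round(4))
    for l in (-.04,-.03,-.02,-.012):
        k=h&(s>S+l)&(s<S+l+.01); print(l,np.round(np.percentile(t[k],[1,99])*1000,1),np.median(z[k]).round(4))
E
python3 -m inch '{"travel": [[0,-0.0018,0.001],[0,-0.0018,0.003],[0,-0.0018,0.004],[0,-0.0018,0.004],[0,-0.0018,0.004],[0,-0.0018,0.004]], "spin": [0,0,0,0,0,0]}'; python3 -c "
from h import *
held()"
```

```text
t: 13.77
tool_pos: [0.3915, -0.2634, 0.1693]
orientation: [3.132, 0.242, 0.0]
force: [-0.1, -0.1, -6.8]
opening: 0.0218
gripper_force: 50.0
z top 0.1421 nose s -0.0738
-0.04 [-29.   29.8] 0.142
-0.03 [-28.9  29.7] 0.1422
-0.02 [-28.7  29.6] 0.1423
-0.012 [-28.4  29.5] 0.1424
```

```bash
python3 -m inch '{"travel": [[0.008,0.0004,0],[0.018,0.0004,0],[0.028,0.0004,0],[0.038,0.0004,0],[0.048,0.0004,0],[0.056,0.0004,0],[0.06,0.0004,0],[0.06,0.0004,0]], "spin": [0,0,0,0,0,0,0,0]}'; python3 -c "
from h import *
held()
go(.5275,-.2423,.168,8.9)"
```

```text
t: 14.48
tool_pos: [0.4522, -0.2544, 0.1697]
orientation: [3.132, 0.243, 0.002]
force: [-0.0, 0.3, 1.5]
opening: 0.0214
gripper_force: 50.0
z top 0.1424 nose s -0.0127
-0.04 [-29.3  29.1] 0.1423
-0.03 [-29.   28.8] 0.1425
-0.02 [-28.6  28.9] 0.1425
-0.012 [-28.7  28.9] 0.1426
t 14.53 pos [ 0.4519 -0.2544  0.1697] yaw 8.88 F [0.7 0.6 1.4] open 0.0216 -> travel [ 0.0765 -0.0003  0.0018] spin -0.0004
```

```bash
python3 -m inch '{"travel": [[0.008,0,0],[0.018,0,0],[0.028,0,0],[0.036,0,0],[0.042,0,0],[0.048,0,0],[0.054,0,0],[0.06,0,0],[0.066,0,0],[0.07,0,0]], "spin": [0,0,0,0,0,0,0,0,0,0]}'; python3 -m inch '{"travel": [[0.004,0,0],[0.006,0,0],[0.008,0,0],[0.009,0,0],[0.01,0,0]], "spin": [0,0,0,0,0]}'; python3 -c "
from h import *
held()
go(.5275,-.2423,.168,8.9)"
```

```text
t: 15.37
tool_pos: [0.5193, -0.2443, 0.1696]
orientation: [3.132, 0.241, -0.004]
force: [-11.3, -1.7, 7.4]
opening: 0.0216
gripper_force: 50.0
t: 15.78
tool_pos: [0.5295, -0.2423, 0.1696]
orientation: [-3.132, -0.242, 0.002]
force: [-12.1, -1.0, 9.6]
opening: 0.0215
gripper_force: 50.0
z top 0.1419 nose s 0.0679
-0.04 [-29.3  29. ] 0.142
-0.03 [-29.   28.9] 0.1421
-0.02 [-28.5  28.9] 0.1421
-0.012 [-29.1  29.7] 0.1417
t 15.83 pos [ 0.5295 -0.2423  0.1696] yaw 8.82 F [-8.1 -0.1  7.3] open 0.0217 -> travel [-0.002  -0.0004  0.0016] spin -0.0014
```

```bash
python3 -m inch '{"travel": [[0.002,0,0],[0.004,0,0],[0.004,0,0]], "spin": [0,0,0]}'; python3 -m inch '{"travel": [[0.002,0,0],[0.004,0,0],[0.004,0,0]], "spin": [0,0,0]}'
```

```text
t: 16.08
tool_pos: [0.53, -0.2421, 0.1695]
orientation: [-3.131, -0.24, 0.014]
force: [-28.3, -0.9, 18.8]
opening: 0.0214
gripper_force: 50.0
t: 16.33
tool_pos: [0.5303, -0.242, 0.1696]
orientation: [-3.131, -0.238, 0.027]
force: [-49.1, 0.2, 30.2]
opening: 0.0213
gripper_force: 50.0
```

```bash
python3 -m inch '{"travel": [[-0.004,0,0],[-0.008,0,-0.001],[-0.008,0,-0.001]], "spin": [0,0,0]}';  python3 -m inch '{"travel": [[0,0,0],[0,0,0],[0,0,0],[0,0,0]], "spin": [0,0,0,0]}' 0.4; python3 -m inch '{"travel": [[0,0,-0.01],[0,0,-0.03],[0,0,-0.06],[0,0,-0.075],[0,0,-0.075],[0,0,-0.075]], "spin": [0,0,0,0,0,0]}'
python3 - <<'E'
from h import *
p,W=cloud("wrist"); z=W[...,2]; cv2.imwrite("pics/w4.png",p[:,:,::-1])
fit(W,near(W,.53,-.24,.07)&(z>.166)&(z<.182),"bar")
hsv=cv2.cvtColor(p,cv2.COLOR_RGB2HSV);red=((hsv[...,0]<5)|(hsv[...,0]>175))&(hsv[...,1]>150)
m=fit(W,near(W,.62,-.28,.07)&red&(z>.14),"paddle"); q=W[m]; print(np.percentile(q,[1,99],axis=0).round(4)); print(q[np.argmax(q[:,2])])
go(.5275,-.2423,.168,8.9)
E
```

```text
t: 16.58
tool_pos: [0.5295, -0.2422, 0.1698]
orientation: [-3.132, -0.241, 0.001]
force: [-1.8, 0.4, -0.2]
opening: 0.0215
gripper_force: 50.0
t: 16.92
tool_pos: [0.5306, -0.2421, 0.1704]
orientation: [3.132, 0.243, 0.001]
force: [0.4, -1.1, 0.5]
opening: 0.0437
gripper_force: 0.0
t: 17.42
tool_pos: [0.5308, -0.2426, 0.247]
orientation: [3.13, 0.242, 0.004]
force: [-0.7, -0.4, -0.4]
opening: 0.0555
gripper_force: 0.0
bar 3734 rect [ 528.2 -242.2] [88.8 21.9] 9.4 pca [ 0.5309 -0.2419] 9.3 z 0.1737
paddle 1528 rect [ 607.2 -273.8] [28.1 25.4] 8.7 pca [ 0.6063 -0.2711] 7.2 z 0.1787
[[ 0.5927 -0.2825  0.1519]
 [ 0.6211 -0.2603  0.1913]]
[ 0.59951032 -0.27768037  0.19277193]
t 17.47 pos [ 0.53   -0.2422  0.2452] yaw 8.84 F [ 0.7  0.4 -0.5] open 0.0556 -> travel [-0.0026 -0.0003  0.0772] spin -0.0011
```

View pics/w4.png

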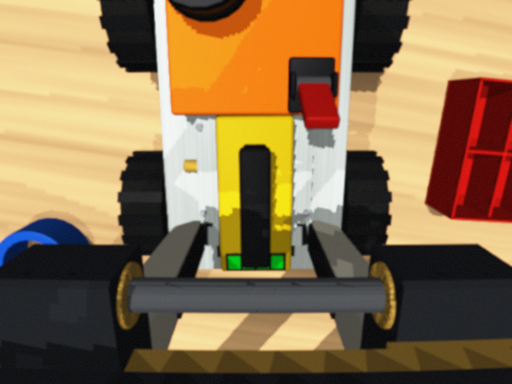

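The charged pack is home: green lamps at (255,262), nose against the housing. The paddle is at (318,105). Next, close the fingers and go in behind the paddle.

```bash
python3 -c "
from h import *
go(.5755,-.2773,.245,8.9)"
```

```text
t 17.47 pos [ 0.53   -0.2422  0.2452] yaw 8.84 F [ 0.7  0.4 -0.5] open 0.0556 -> travel [0.0395 0.0417 0.0003] spin -0.0011
```

```bash
python3 -m inch '{"travel": [[0,0,0],[0,0,0],[0,0,0],[0.0395,0.0417,0],[0.0395,0.0417,0],[0.0395,0.0417,0],[0.0395,0.0417,0.02],[0.0395,0.0417,0.045],[0.0395,0.0417,0.056],[0.0395,0.0417,0.056]], "spin": [0,0,0,0,0,0,0,0,0,0]}' 1 10; python3 -m inch '{"travel": [[0.008,0,0],[0.016,0,0],[0.024,0,0],[0.03,0,0],[0.034,0,0],[0.038,0,0]], "spin": [0,0,0,0,0,0]}';python3 -c "
from h import *
go(.6199,-.2703,.189,8.9)"
```

```text
t: 18.3
tool_pos: [0.573, -0.2759, 0.1848]
orientation: [-3.128, -0.242, 0.009]
force: [-0.3, 0.3, -0.9]
opening: 0.0003
gripper_force: 0.0
t: 18.8
tool_pos: [0.614, -0.2717, 0.1903]
orientation: [3.131, 0.242, 0.002]
force: [-3.8, -0.5, 4.0]
opening: 0.0004
gripper_force: 2.1
t 18.8 pos [ 0.614  -0.2717  0.1903] yaw 8.85 F [-3.8 -0.5  4. ] open 0.0004 -> travel [ 0.0061 -0.0005  0.0013] spin -0.0008
```

```bash
python3 -m inch '{"travel": [[0.003,0,0],[0.006,0,0],[0.009,0,0],[0.012,0,0],[0.012,0,0]], "spin": [0,0,0,0,0]}'; python3 -m inch '{"travel": [[0.002,0,0],[0.004,0,0],[0.006,0,0],[0.006,0,0]], "spin": [0,0,0,0]}'
```

```text
t: 19.22
tool_pos: [0.6213, -0.2706, 0.1885]
orientation: [-3.132, -0.24, 0.013]
force: [-20.3, -2.9, 8.7]
opening: 0.0007
gripper_force: 10.9
t: 19.55
tool_pos: [0.6223, -0.2705, 0.1882]
orientation: [-3.131, -0.237, 0.029]
force: [-44.7, -2.2, 19.9]
opening: 0.0003
gripper_force: 24.3
```

```bash
python3 -m inch '{"travel": [[-0.015,0,0],[-0.03,0,-0.01],[-0.04,0,-0.04],[-0.06,0,-0.07],[-0.09,0,-0.09],[-0.09,0,-0.09],[-0.09,0,-0.09]], "spin": [0,0,0,0,0,0,0]}'
python3 - <<'E'
from h import *
p,W=cloud("wrist"); z=W[...,2]; cv2.imwrite("pics/w5.png",p[:,:,::-1])
fit(W,near(W,.53,-.24,.07)&(z>.166)&(z<.182),"bar")
hsv=cv2.cvtColor(p,cv2.COLOR_RGB2HSV);red=((hsv[...,0]<5)|(hsv[...,0]>175))&(hsv[...,1]>150)
m=fit(W,near(W,.63,-.27,.08)&red&(z>.14),"paddle"); q=W[m]
a=np.radians(8.9); e=np.array([np.cos(a),np.sin(a)]); s=(q[:,:2]-[.6199,-.2703])@e
for lo in np.arange(.145,.2,.006):
    k=(q[:,2]>lo)&(q[:,2]<lo+.006)
    if k.any(): print(lo.round(3),np.round(np.percentile(s[k],[5,50,95])*1000,1))
p,W=cloud("top"); z=W[...,2]; cv2.imwrite("pics/t5.png",p[:,:,::-1])
fit(W,near(W,.5866,.1458,.07)&(z>.086)&(z<.102),"spent bar")
fit(W,near(W,.573,.2314,.07)&(z>.086)&(z<.102),"charging bar")
print(robot.read_state()["t"])
E
```

```text
t: 20.13
tool_pos: [0.5421, -0.2831, 0.2813]
orientation: [3.13, 0.24, 0.006]
force: [0.2, -0.4, 0.6]
opening: 0.0005
gripper_force: 0.0
bar 2655 rect [ 531.9 -241.7] [81.5 22.3] 9.2 pca [ 0.5346 -0.2419] 9.3 z 0.1737
paddle 1283 rect [ 634.  -268.1] [28.6 24.1] 8.7 pca [ 0.6344 -0.268 ] 9.5 z 0.1775
0.145 [5.7 5.7 5.7]
0.151 [-0.   0.8  2.2]
0.157 [2.2 3.7 5.8]
0.163 [5.7 7.8 9.8]
0.169 [ 9.7 11.7 13.5]
0.175 [13.  15.  16.8]
0.181 [17.1 19.  27.6]
0.187 [21.1 24.2 28.3]
spent bar 190 rect [586.1 145.4] [89.3 22.3] 9.7 pca [0.5852 0.1449] 9.4 z 0.0948
charging bar 193 rect [572.7 231.4] [88.8 22.5] 9.9 pca [0.5724 0.231 ] 9.5 z 0.0939
20.2333
```

View pics/w5.png

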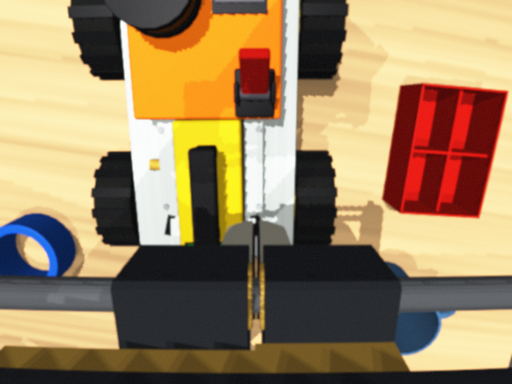

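View pics/t5.png

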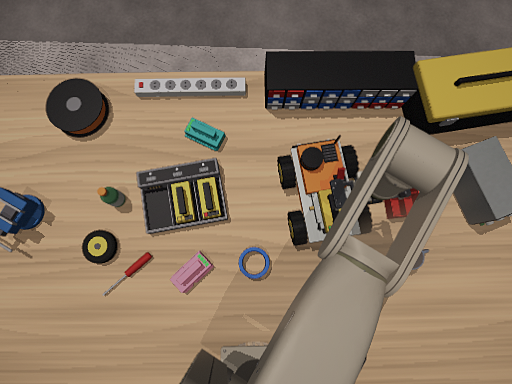

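The wrist picture shows the paddle leaning to +x at (255,70), about 32° past vertical, and the pack still home. The top picture shows the spent pack in the right-hand well (208,198), the amber pack unmoved (182,203) and the left well empty. Hand in.

```bash
python3 -c "
from plant import close_job
print(close_job())"
```

```text
the job is handed in; nothing more can be done
None
```

The job is handed in at about 20 s of the 72 s allowed: the spent pack stands in well 3, the charged pack is home against the bay's hard stop (its position and the firm stop show this; I had no direct reading of the catch), and the isolator is fully on, though pressing it against its stop peaked at about 45 N at the wrist through the fingertips.

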